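Unhook the top tray of a nested stack and lay it out

TASK

Three steel trays are nested tightly in one another, and the tongue at the back of each is caught in a window in the back wall of the tray under it, so a straight pull brings the next tray up too. Take only the top tray off, raising its grip end first and drawing the tongue out, and leave the two trays below nested where they stand. Set the tray down gently, without dropping it, flat, upright and square in the middle of the black rubber mat, its length along the mat's length; leave the things round about alone.

Things in the scene. Friction and masses are not known exactly. Their poses are not given: they have to be found in the camera images.
- tray_top_center (a point): Centre of the top tray, 17 mm above its underside. Sheet steel, 0.135-0.165 kg, 34 mm high to the rim; underside 90 (x) x 72 (y) mm; 2.2 mm walls flaring 1 in 4; flange 3 mm thick round the rim, 102 mm wide in y, x = -68 to +60. Axes: z up, -x to the grip end, +x to the back with the tongue. One tray weighs under 1.65 N: a lift over 1.8 N means the next hangs on it
- tray_top_grip (a point): Centre of the top tray's grip lug, an upright rounded steel block standing on the flange at the -x end: 12 mm along x, 24 mm across y (take it across y), 13 mm high; 61 mm from the tray's centre line towards -x, its middle 40.5 mm above the tray's underside. Flat flange beside it on both sides. Axes as the tray's
- tray_top_tongue (a point): Tip of the top tray's tongue at its back (+x) end: a strip 44 mm wide (y), 3 mm thick, 3 to 6 mm above the tray's underside, sticking out to x = +56 mm. It stands 6 mm out through the next tray's window. Raise the grip end 20 to 25 degrees about it, easing the tray 3 to 5 mm to the grip end so the back wall clears the lower rim; then draw 15 mm along the tray's length
- tray_next_window (a point): Middle of the window in the second tray's back (+x) wall: 54 mm wide (y), from 19 to 27 mm above that tray's underside. The top tray's tongue rests on its sill and can rise 5 mm before it catches
- tray_next_center (a point): Centre (17 mm above its underside) of the second tray, which holds the top one; alike in shape and axes. Its underside is 16 mm above the worktop, the top tray's 32 mm: trays nest 16 mm apart, all in line, with about 1.8 mm play on each side; each flange rests on the grip lug of the tray below
- tray_low_center (a point): Centre (17 mm above its underside) of the lowest tray, loose on the worktop; alike in shape and axes
- mat_center (a point): Middle of the top face of the plain black rubber bench mat, 160 mm (its x) by 130 mm (its y), 4 mm thick, fixed to the worktop; x along its length
- bottle: Bystander: glass bottle with screw cap, 56 mm across, 131 mm high, standing; origin at its underside
- flask: Bystander: conical glass flask, 81 mm across, 140 mm high, standing; origin at its underside
- timer: Bystander: flat timer, 66x62x17 mm, lying face up; origin at its underside
Not all that is in view belongs to the job. What is shaped like the part that bears tray_next_window but purple is not meant.

How it is judged:
By the outcome, as a careful person would: the job done as asked, in the order asked, and still so for the second after the job is handed in, with the robot touching nothing.
It also fails if it takes over 48 s, if anything falls off the work surface, if the arm or the gripper's body presses on something with over 40 N, if the wrist force passes 120 N, or if a joint passes its speed limit or range.

ROBOT

A 6-joint arm with a two-finger parallel gripper is mounted at the origin on the work surface; the furniture and walls round the work are solid. World frame = base frame: x ahead of the robot, y to its left, z up, the work surface at z = 0. Lengths are in mm, angles in degrees, forces in N, time in s.
With the tool pointing down it reaches from about 350 to 1000 mm from the base axis. Payload 7.1 kg.
Tool frame: the origin (TCP) lies between the finger pads; the fingertips stand 17 mm ahead of it and the grasp point (between the pads) lies 2 mm behind it (r.tips_ahead is the distance from the TCP to the fingertips, in mm); z points along the fingers, y is the line along which they close (so a half turn about z gives the same grasp; the last joint's range is limited). The gripper opens to 85 mm and grips with 20 to 120 N. Pads are 22 mm wide; open, the fingers measure 114 mm over their backs; the gripper's body (76 mm by 85 mm) begins 54 mm behind the grasp point. The pads swing forward as they close: fully open they stand 13 mm farther back than shut.
Start: joints at [75.688, 24.242, 93.386, -0, 62.372, -1.089], TCP at [142.941, 608.418, 222.519] pointing down, gripper open.
Joint ranges: [-172.04, 172.04], [-51.8, 120.97], [4.93, 147.93], [-75.15, 255.16], [6.16, 154.13], [-145.62, 145.62]. Speed limits (degrees/s): [136.94, 136.94, 172.46, 180, 180, 180].

INTERFACE

Orientations are given as a 3x3 rotation matrix whose columns are the frame's x, y, z axes.
In Python, from bench import r gives the robot as it stands. Calls block until the motion is done:
- r.reach(position, orientation): joint-space move of the TCP to a pose.
- r.move_l(position, attitude=None, v=150, until_force=None): straight line of the TCP; attitude=None keeps the orientation; v is the mean speed in mm/s. With until_force (N) it stops when the force on the tool has changed by that much, and returns True; else False.
- r.movej(angles): joint-space move.
- r.gripper_to(opening): finger opening in mm; the grip force is fixed at half the most; returns when the fingers have stopped.
- r.sleep(seconds).
- r.solve_ik(position, orientation): joint angles nearest the present ones, or None.
- r.camera(name): name is "scene" or "top" or "wrist"; returns a dict with "frame" (480x640x3 uint8, blue, green, red), "z_map" (480x640 float32, mm along the optical axis (not along the pixel's ray), 0 where there is no reading), "camera_matrix" (3x3 intrinsics, pixels), "position" and "attitude" of the camera in the world. Camera axes: x right, y up, looking along -z (the intrinsics and any distortion apply to the point x, -y, -z); pixel columns grow to the right and rows downward; lengths in mm; the calibration is good to about 2 mm. A picture is of the moment at which its call begins.
A pose or a line that the arm cannot do raises r.IKError and nothing moves.
- r.job_done(): hands the job in; it is judged then, once.
Readings, each from a call of its own:
- r.current_clock(): time.
- r.current_joint_pos(): joint angles.
- r.current_joint_vel(): joint speeds.
- r.current_joint_efforts(): joint torques, N m.
- r.current_eef_pos(): TCP position.
- r.current_tool_rot(): TCP orientation.
- r.current_ft_force(): force on the tool from outside, world axes, zero at the start.
- r.current_moment(): the same for the moment, N m.
- r.current_opening(): finger opening in mm.
- r.current_gripper_force(): force on a finger pad.
Only numpy, scipy, OpenCV 4.12 (cv2) and the standard library are available. Lean on these libraries where they do the work, as an engineer would, in place of code of your own. Each camera call takes 0.05 s, during which the arm holds its last target. There are 200 camera calls.

## Working session

There is one attempt and no reset: what is moved stays moved. The work goes in short steps, each a Python script; the robot and the scene stay as the last script left them, time stands still between calls to the robot, and variables do not carry over. Pictures are saved under pics/ and viewed, at most 10 in all, crops included, and the job is handed in when it is done.

```bash
ls; mkdir -p pics; cat > h.py <<'E'
import numpy as np, cv2
from bench import r
def snap(n):
    c=r.camera(n); np.savez(f'pics/{n}_last.npz',**c); return c
def pts(c):
    K=np.array(c['camera_matrix']);z=c['z_map'];v,u=np.mgrid[:480,:640]
    P=np.stack([(u-K[0,2])/K[0,0]*z,-(v-K[1,2])/K[1,1]*z,-z],-1)
    W=P@np.array(c['attitude']).T+np.array(c['position']); W[z<=0]=np.nan
    return W
E
python3 - <<'E'
from h import *
a=snap('scene');b=snap('top')
cv2.imwrite('pics/s1.png',a['frame']);cv2.imwrite('pics/t1.png',b['frame'])
for c in(a,b):print({k:np.round(v,3).tolist() for k,v in c.items() if k not in('frame','z_map')})
print(r.current_clock())
E
```

```text
pics
{'camera_matrix': [[497.976, 0.0, 325.865], [0.0, 497.976, 242.228], [0.0, 0.0, 1.0]], 'position': [-283.313, 771.73, 555.817], 'attitude': [[-0.491, 0.388, -0.78], [-0.871, -0.235, 0.431], [-0.016, 0.891, 0.453]]}
{'camera_matrix': [[508.137, 0.0, 319.346], [0.0, 508.137, 229.96], [0.0, 0.0, 1.0]], 'position': [448.781, 286.049, 1174.409], 'attitude': [[0.005, 0.997, -0.083], [-1.0, 0.003, -0.022], [-0.022, 0.083, 0.996]]}
0.1
```

View pics/s1.png

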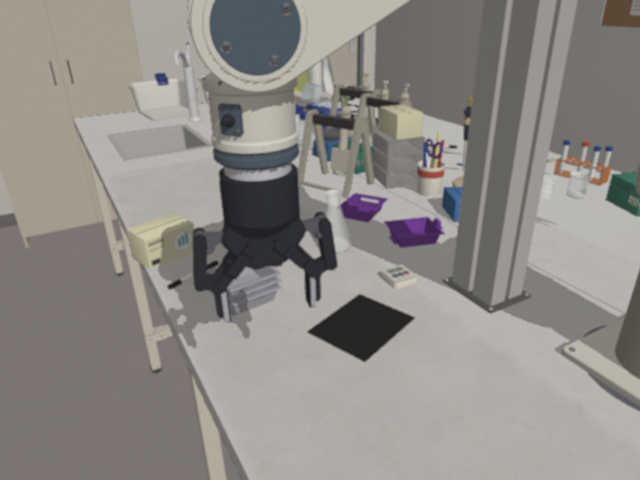

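View pics/t1.png

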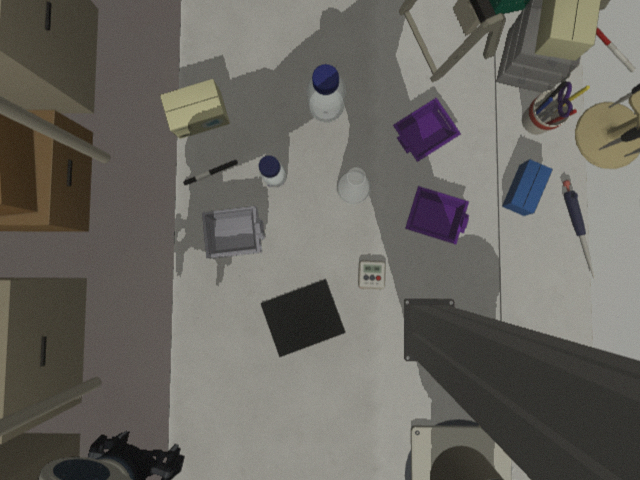

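The top view shows the grey steel stack at about (233,232), with its grip lug at (262,236) pointing towards -y. The mat is at (303,318), the timer at (372,273), the flask at (353,185) and the bottle with the small blue cap at (272,170). There are two purple trays, at (427,128) and (437,214), and the task rules purple out. The grey stack fits as steel trays three deep, so I'll confirm it in an enlarged crop and measure it.

```bash
python3 - <<'E'
from h import *
c=dict(np.load('pics/top_last.npz'));W=pts(c);f=c['frame']
cv2.imwrite('pics/crop1.png',cv2.resize(f[190:280,180:290],None,fx=6,fy=6,interpolation=cv2.INTER_CUBIC))
def rect(m,z,name):
    cs=max(cv2.findContours(m.astype(np.uint8),0,2)[0],key=cv2.contourArea)[:,0].astype(float)
    K=c['camera_matrix'];d=np.stack([(cs[:,0]-K[0,2])/K[0,0],-(cs[:,1]-K[1,2])/K[1,1],-np.ones(len(cs))],-1)@c['attitude'].T
    P=c['position']+d*((z-c['position'][2])/d[:,2])[:,None]
    R=cv2.minAreaRect(P[:,:2].astype(np.float32));print(name,R,cv2.boxPoints(R).round(1).tolist())
reg=np.zeros((480,640),bool);reg[195:270,190:280]=1
z=W[...,2]
print('z stats',np.nanpercentile(z[reg],[5,50,90,95,98,99.5]))
m=reg&(z>55); rect(m,66,'flange')
m=reg&(z>72);print('lug',m.sum(),W[m].mean(0) if m.any() else 0, np.nanmax(z[reg]))
reg[:]=0;reg[265:370,245:360]=1
m=reg&(f.max(2)<45);print(m.sum(),np.nanmedian(W[m],0));rect(m,4,'mat')
for n,(u,v) in dict(bottle=(272,165),flask=(353,180),timer=(372,273),pen=(210,173),bench=(300,400)).items():print(n,W[v-2:v+3,u-2:u+3].reshape(-1,3).mean(0).round(1))
E
```

```text
z stats [-1.81668925  3.41560449 64.93930371 67.38231909 69.46248935 79.02283901]
flange ((538.3171997070312, 501.1920166015625), (102.10601043701172, 128.08924865722656), 7.0545654296875) [[479.79998779296875, 558.5], [495.5, 431.3999938964844], [596.7999877929688, 443.8999938964844], [581.0999755859375, 571.0]]
lug 69 [544.3682283  446.40009989  78.72969454] 83.39794234068017
3824 [344.95642208 350.27558599   4.7405023 ]
mat ((345.58258056640625, 350.2274475097656), (127.24671173095703, 156.8651123046875), 20.526611328125) [[258.5, 401.3999938964844], [313.5, 254.5], [432.70001220703125, 299.1000061035156], [377.70001220703125, 446.0]]
bottle [nan nan nan]
flask [661.9 234.3   9.6]
timer [447.4 191.9  17.1]
pen [678.1 567.4  10.4]
bench [1.609e+02 3.540e+02 3.000e-01]
```

View pics/crop1.png

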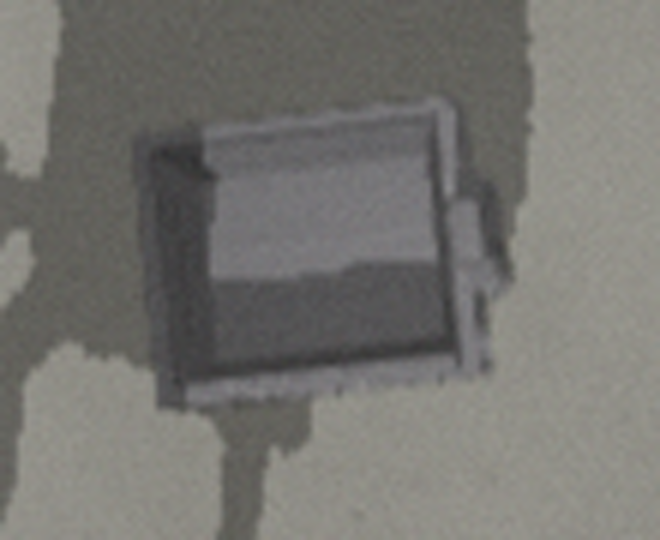

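The crop confirms the grey steel stack. The lug is at about (475,240) in the crop on the -y side, and the flange measures 102 x 128 mm at z = 66, as specified. I'll check IK for the whole plan, then go above the lug and look.

```bash
cat >> h.py <<'E'
from scipy.spatial.transform import Rotation as Ro
FLIP=1
def trayR(yaw,tilt=0): # tilt>0: grip end up
    return (Ro.from_euler('z',yaw,degrees=True)*Ro.from_euler('y',tilt,degrees=True)).as_matrix()
def toolR(T,flip=None):
    s=FLIP if flip is None else flip
    y=s*T[:,1];z=-T[:,2];return np.stack([np.cross(y,z),y,z],1)
def rect(c,m,z):
    cs=max(cv2.findContours(m.astype(np.uint8),0,2)[0],key=cv2.contourArea)[:,0].astype(float)
    K=c['camera_matrix'];d=np.stack([(cs[:,0]-K[0,2])/K[0,0],-(cs[:,1]-K[1,2])/K[1,1],-np.ones(len(cs))],-1)@np.array(c['attitude']).T
    P=c['position']+d*((z-c['position'][2])/d[:,2])[:,None]
    return cv2.minAreaRect(P[:,:2].astype(np.float32))
E
python3 - <<'E'
from h import *
L=np.array([545.2,444.8]);
for fl in(1,-1):
  for n,p,R in [('above',[*L,200],toolR(trayR(97),fl)),('grasp',[*L,84],toolR(trayR(97),fl)),('tilt',[*L,150],toolR(trayR(97,22),fl)),('lift',[L[0],L[1]-20,230],toolR(trayR(97,22),fl)),('place',[367,293,56],toolR(trayR(110.5),fl))]:
    q=r.solve_ik(p,R);print(fl,n,None if q is None else np.round(q,0))
r.reach([*L,200],toolR(trayR(97),1) if r.solve_ik([*L,84],toolR(trayR(97),1)) is not None and abs(r.solve_ik([*L,84],toolR(trayR(97),1))[5])<100 else toolR(trayR(97),-1))
c=snap('wrist');cv2.imwrite('pics/w1.png',c['frame']);print(np.round(c['position'],1),np.round(c['attitude'],2).tolist(),r.current_clock(),r.current_ft_force())
c=snap('top');cv2.imwrite('pics/t2.png',c['frame'])
E
```

```text
1 above None
1 grasp None
1 tilt [  46.   42.   75.  -17.   77. -135.]
1 lift [  45.   36.   75.  -17.   83. -138.]
1 place None
-1 above [38. 32. 83. -0. 64. 31.]
-1 grasp [38. 40. 87. -0. 53. 31.]
-1 tilt [ 46.  42.  75. -17.  77.  45.]
-1 lift [ 45.  36.  75. -17.  83.  42.]
-1 place [ 37.  28. 118.  -0.  34.  17.]
[533.7 528.8 351. ] [[0.99, -0.12, -0.04], [0.12, 0.94, 0.32], [-0.0, -0.32, 0.95]] 1.75 [-0.28659911  0.17290106  0.06687047]
```

View pics/w1.png

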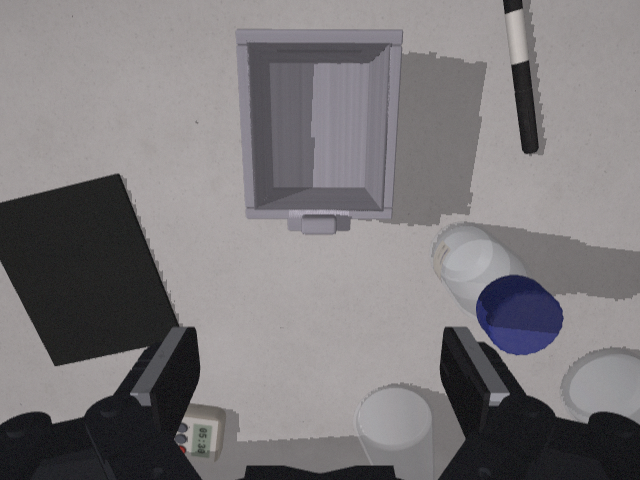

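The wrist view shows the top tray's flange at (237–403, 28–218), the lug at (319,225) and the bottle cap at (520,315), to the right of the fingers. I'll measure these from close by.

```bash
python3 - <<'E'
from h import *
c=dict(np.load('pics/wrist_last.npz'));W=pts(c);z=W[...,2]
reg=np.zeros((480,640),bool);reg[10:245,220:415]=1
m=reg&(z>60);print('flange',rect(c,m,66), np.nanmedian(z[reg&(z>60)&(z<72)]))
m=reg&(z>73);print('lug',m.sum(),np.nanmedian(W[m],0),rect(c,m,79))
m=reg&(z>59)&(z<72);P=W[m];print('pts mid', np.nanmean(P,0))
hsv=cv2.cvtColor(c['frame'],cv2.COLOR_BGR2HSV);m=(hsv[...,1]>150)&(hsv[...,0]>105)&(hsv[...,0]<130);m[:,:440]=0
print('cap',m.sum(),rect(c,m,131))
f=c['frame'];m=(f.max(2)<50);m[:,200:]=0;m[330:,130:]=0;m[380:]=0;print('mat pts',np.nanmedian(z[m]),rect(c,m,4))
E
```

```text
flange ((535.8849487304688, 503.5055236816406), (101.44530487060547, 129.23727416992188), 6.9246649742126465) 65.19272610374878
lug 624 [542.4578324  449.04096086  77.96656441] ((542.4393310546875, 449.6416320800781), (23.3822021484375, 12.45831298828125), 7.062114238739014)
pts mid [534.73468575 514.05095017  64.73707453]
cap 375 ((653.7091064453125, 442.9670715332031), (11.485542297363281, 5.552655220031738), 7.072285175323486)
mat pts 3.391164450272953 ((344.8183288574219, 353.8482360839844), (129.8807830810547, 157.89830017089844), 20.563932418823242)
```

```bash
python3 - <<'E'
from h import *
R=toolR(trayR(97),-1);L=[543.5,447.2]
r.gripper_to(33);print(r.current_opening(),r.tips_ahead)
r.move_l([*L,98],R,v=120)
f0=np.array(r.current_ft_force())
print(r.move_l([*L,78],R,v=15,until_force=2.5),np.round(r.current_eef_pos(),2),np.round(np.array(r.current_ft_force())-f0,2))
p=np.array(r.current_eef_pos());r.move_l(p+[0,0,1.8],R,v=20)
print(np.round(np.array(r.current_ft_force())-f0,2),r.current_clock())
c=snap('wrist');cv2.imwrite('pics/w2.png',c['frame'])
E
```

```text
33.14689238799455 17.0
False [543.57 447.25  78.14] [ 0.76 -0.02  0.04]
[ 0.86 -0.39 -0.1 ] 5.0917
```

View pics/w2.png

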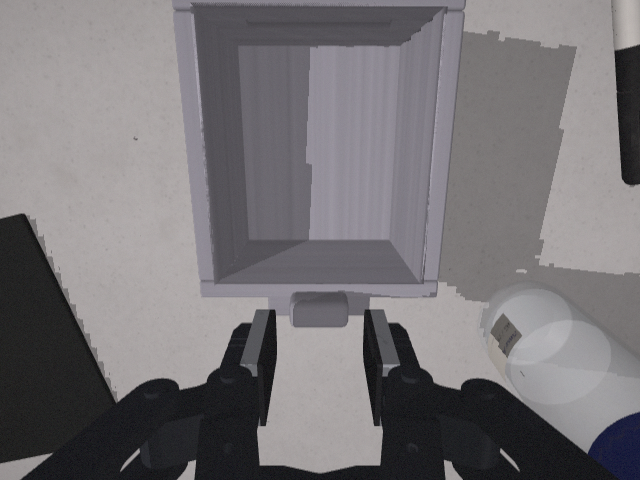

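The lug top is centred at (319,310) and sits midway between the pads, whose tips are at (266,312) and (374,312). The flange was not felt, so I'll check the tip height and the offset along the lug by casting rays.

```bash
python3 - <<'E'
from h import *
c=dict(np.load('pics/wrist_last.npz'));W=pts(c);z=W[...,2];print(c['position'].round(1),r.current_eef_pos())
reg=np.zeros((480,640),bool);reg[285:330,285:352]=1
m=reg&(z>74);print('lug',m.sum(),np.nanmedian(W[m],0),rect(c,m,79))
reg[:]=0;reg[200:300,170:470]=1;m=reg&(z>58)&(z<72);print('flange z',np.nanmedian(z[m]))
for v,u in [(314,262),(320,270),(316,378),(314,370),(340,262),(365,255),(330,270),(380,266),(288,240),(310,282)]:print((u,v),W[v,u].round(1))
K=c['camera_matrix']
T=np.array(r.current_tool_rot());p=np.array(r.current_eef_pos())
for x in(-11,11):
  for y in(-16.5,16.5):
    for a in(17,10):
      q=(p+T@[x,y,a]-c['position'])@c['attitude'];print(x,y,a,(p+T@[x,y,a]).round(0),np.round([K[0,2]-K[0,0]*q[0]/q[2],K[1,2]+K[1,1]*q[1]/q[2]]))
E
```

```text
[533.2 530.4 231.2] [543.64591918 447.35206512  80.16356467]
lug 1633 [542.60113313 449.41161894  77.96056899] ((542.37548828125, 449.9739074707031), (23.265087127685547, 12.956708908081055), 6.951564311981201)
flange z 65.01626926208903
(262, 314) [521.7 455.8  96.4]
(270, 320) [525.  456.3 100.9]
(378, 316) [562.2 461.1  98.4]
(370, 314) [559.6 460.8  96.9]
(262, 340) [523.9 456.5 114.1]
(255, 365) [523.5 455.9 126.6]
(270, 330) [525.6 455.8 106.5]
(266, 380) [526.7 446.2 120.1]
(240, 288) [nan nan nan]
(282, 310) [527.5 441.7  65.4]
-11 -16.5 17 [529. 434.  63.] [283. 322.]
-11 -16.5 10 [529. 434.  70.] [282. 331.]
-11 16.5 17 [561. 438.  63.] [358. 322.]
-11 16.5 10 [561. 438.  70.] [359. 330.]
11 -16.5 17 [526. 456.  63.] [282. 277.]
11 -16.5 10 [526. 456.  70.] [280. 284.]
11 16.5 17 [559. 460.  63.] [359. 277.]
11 16.5 10 [559. 460.  70.] [360. 284.]
```

The rays put the tips at z≈96 with the TCP at 80, so they stand about 15 mm behind the TCP rather than 17 ahead, which agrees with feeling no contact. I'll trust the measurement and go on down with a force guard until the tips touch the flange.

```bash
python3 - <<'E'
from h import *
R=toolR(trayR(97),-1);L=[543.,449.]
r.move_l([*L,79],R,v=60)
f0=np.array(r.current_ft_force())
print(r.move_l([*L,46],R,v=14,until_force=2.5),np.round(r.current_eef_pos(),2),np.round(np.array(r.current_ft_force())-f0,2))
p=np.array(r.current_eef_pos())
print(r.current_clock())
c=snap('wrist');cv2.imwrite('pics/w3.png',c['frame']);W=pts(c)
c=snap('scene');cv2.imwrite('pics/s3.png',c['frame'])
E
```

```text
True [542.99 448.98  56.53] [-1.37 -1.47  4.66]
6.9
```

View pics/w3.png

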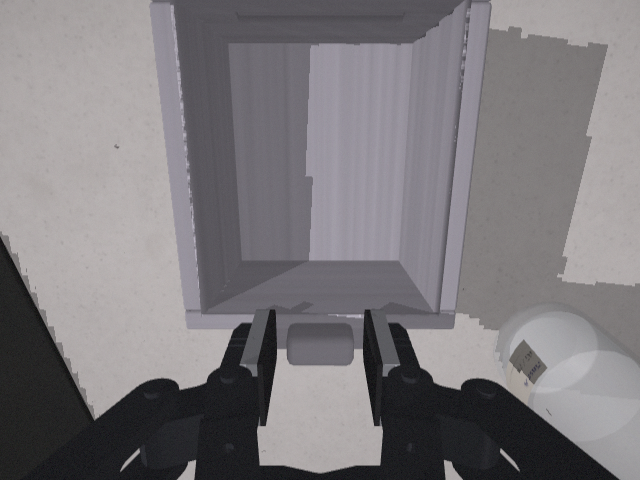

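Contact at TCP z = 56.5 is the flange, so the tips are 9.5 mm behind the TCP. The lug at (320,343) lies squarely between the pads. I'll raise 2.5 mm, because the pads swing forward as they close, and grip.

```bash
python3 - <<'E'
from h import *
p=np.array(r.current_eef_pos());R=toolR(trayR(97),-1)
r.move_l(p+[0,0,2.7],R,v=20);r.sleep(.1)
f0=np.array(r.current_ft_force())
r.gripper_to(20);print(r.current_opening(),r.current_gripper_force())
r.sleep(.15);f=np.array(r.current_ft_force());print('f0',f0.round(2),'f',f.round(2),np.round(r.current_moment(),3),np.round(r.current_eef_pos(),2),r.current_clock())
np.save('f0.npy',f0);np.save('g.npy',r.current_eef_pos())
E
```

```text
21.795467803125476 58.975780606269836
f0 [-0.49 -0.05  0.21] f [ 0.07 -1.53  2.39] [-0.13   0.116  0.034] [542.99 448.92  59.32] 7.8333
```

```bash
cat >> h.py <<'E'
def tilt(th,sh,up,draw=0):
    g=np.load('g.npy');T0=trayR(97);T=trayR(97,th)
    piv=g+T0@[117,0,-22.8]
    return piv-sh*T0[:,0]+[0,0,up]+T@[-117-draw,0,22.8],toolR(T,-1)
E
python3 - <<'E'
from h import *
f0=np.load('f0.npy')
for th in np.arange(2,23.1,3):
    a=th/23; p,R=tilt(th,4.2*min(1,a*1.15),1.0*min(1,a*2))
    r.move_l(p,R,v=22)
    f=np.array(r.current_ft_force())-f0;print(th,f.round(2),np.round(r.current_moment(),2),r.current_opening().__round__(2),round(r.current_clock(),2))
    if np.abs(f).max()>9: print('stop');break
c=snap('wrist');cv2.imwrite('pics/w4.png',c['frame'])
E
```

```text
2.0 [ 1.    0.51 -0.83] [ 0.11  0.06 -0.01] 21.57 8.18
5.0 [ 0.64 -0.79 -1.81] [ 0.02  0.02 -0.01] 21.96 8.62
8.0 [ 0.96 -0.23 -2.61] [ 0.02  0.04 -0.01] 21.55 9.07
11.0 [ 0.2  -0.88 -1.14] [ 0.08  0.04 -0.01] 21.84 9.5
14.0 [-0.18  0.67 -1.95] [ 0.14  0.04 -0.06] 21.76 9.93
17.0 [ 0.36 -1.08 -1.89] [ 0.14 -0.01  0.02] 21.99 10.35
20.0 [ 0.38 -0.42 -1.56] [ 0.17  0.05 -0.04] 21.96 10.77
23.0 [ 1.27  0.81 -1.28] [0.17 0.03 0.01] 21.71 11.2
```

View pics/w4.png

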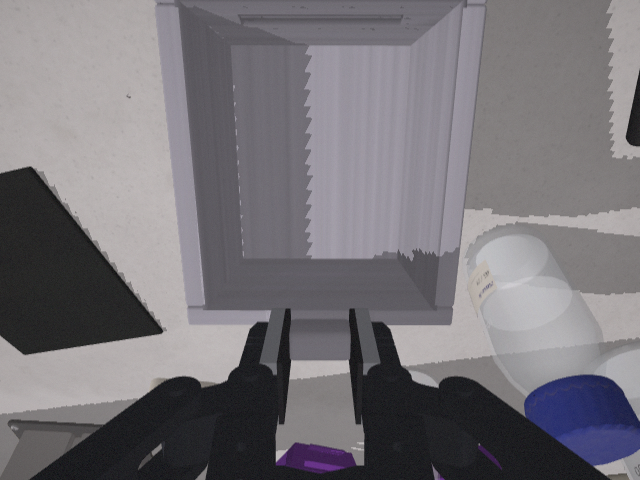

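The top tray has turned with the tool and looks unchanged in the hand, with the lug at (320,340). Forces are small, so I'll draw 16 mm along the tilted length, raise a little and weigh.

```bash
python3 - <<'E'
from h import *
f0=np.load('f0.npy')
def w(n=6):
    F=[]
    for _ in range(n): F.append(np.array(r.current_ft_force())-f0);r.sleep(.04)
    return np.mean(F,0).round(2)
for d in(4,8,12,16,20):
    p,R=tilt(23,4.2,1.0,d);r.move_l(p,R,v=25);print(d,w(3))
r.move_l(p+[0,0,25],R,v=40);r.sleep(.2);print('up25',w(8),np.round(r.current_moment(),2),r.current_clock())
c=snap('scene');cv2.imwrite('pics/s4.png',c['frame'][200:360,150:390].repeat(3,0).repeat(3,1))
E
```

```text
4 [ 0.69 -0.2  -1.12]
8 [ 0.02 -0.48 -1.84]
12 [ 0.11  0.12 -1.6 ]
16 [ 0.41 -0.11 -1.67]
20 [ 0.75  0.08 -1.76]
up25 [ 0.43 -0.01 -1.83] [ 0.24 -0.05 -0.  ] 14.725
```

View pics/s4.png

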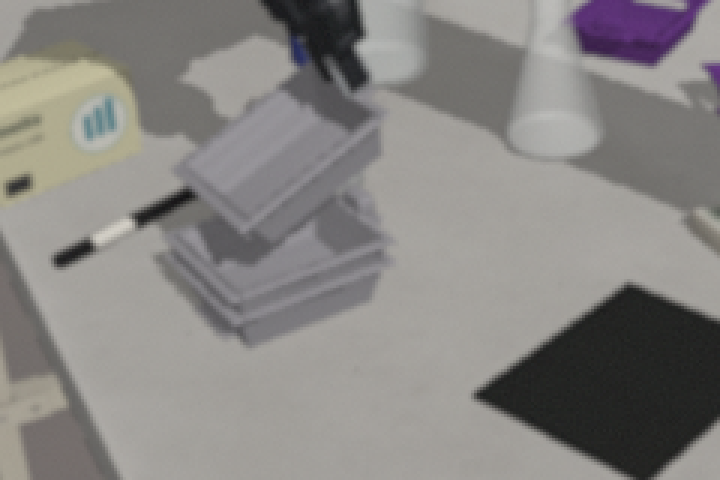

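The scene view shows one tray in the hand and two still nested, with their rim at about (280,250) in the crop. The weight is 1.6–1.8 N, which is one tray. I'll carry it level to a hover over the mat and measure both.

```bash
python3 - <<'E'
from h import *
p=np.array(r.current_eef_pos());R=np.array(r.current_tool_rot())
r.move_l([p[0],p[1],215],R,v=90)
R2=toolR(trayR(110.5),-1);L=[366.1,296.3]
r.move_l([*L,150],R2,v=110)
r.move_l([*L,48],R2,v=70);r.sleep(.3)
print(r.current_clock(),np.round(r.current_eef_pos(),2),np.round(r.current_ft_force(),2),np.round(r.current_joint_pos(),0))
c=snap('top');W=pts(c);z=W[...,2]
cv2.imwrite('pics/t5.png',c['frame'][230:390,220:420].repeat(3,0).repeat(3,1))
c=snap('wrist');cv2.imwrite('pics/w5.png',c['frame'])
E
```

```text
20.0333 [366.19 296.38  48.17] [-0.09 -0.09 -1.63] [ 38.  29. 118.   0.  33.  17.]
```

```bash
python3 -c "
import cv2,numpy as np
a=cv2.imread('pics/t5.png');b=cv2.imread('pics/w5.png')
a=cv2.resize(a,(400,320));b=cv2.resize(b,(400,300));o=np.zeros((320,800,3),np.uint8);o[:,:400]=a;o[:300,400:]=b;cv2.imwrite('pics/c5.png',o)"
```

```text
(no output)
```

View pics/c5.png

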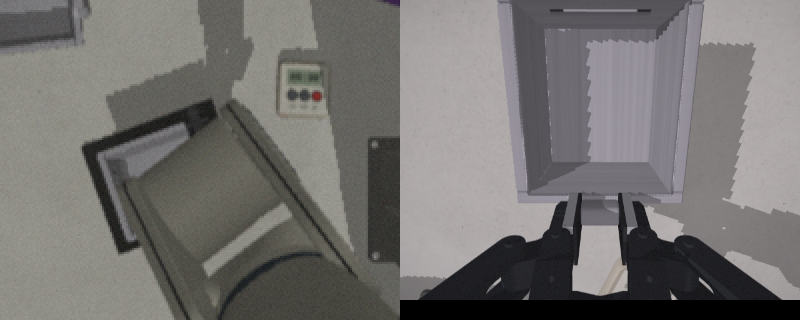

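The arm hides most of the tray from the top camera. The mat-to-tray offsets from the top and wrist frames agree within 0.6 mm of this target. I'll check the tray's level and yaw from the wrist depth, then set it down under force guard.

```bash
python3 - <<'E'
from h import *
c=dict(np.load('pics/wrist_last.npz'));W=pts(c);z=W[...,2]
m=np.zeros((480,640),bool);m[5:320,150:490]=1;m&=(z>44)&(z<64)
P=W[m];X=trayR(110.5)[:,0];Y=trayR(110.5)[:,1];o=[345.2,352,0]
a=(P-o)@X;b=(P-o)@Y;k=(np.abs(b)>47)
A=np.c_[a,b,np.ones(len(a))][k];s=np.linalg.lstsq(A,P[k,2],rcond=None)[0];print('slopes deg',np.degrees(s[:2]),s[2],k.sum())
for lo in(-50,-20,10,40):
    q=(a>lo)&(a<lo+15);print(lo,np.percentile(b[q],[.5,99.5]).round(1),end=' ')
print()
m=np.zeros((480,640),bool);m[300:360,280:355]=1;m&=z>62;print('lug',m.sum(),rect(c,m,68))
# set down
R2=toolR(trayR(110.5),-1);p=np.array([366.1,296.3,0])
r.sleep(.1);f0=np.mean([r.current_ft_force() for _ in range(3)],0)
print(r.move_l([p[0],p[1],26],R2,v=10,until_force=1.3),np.round(r.current_eef_pos(),2),(np.array(r.current_ft_force())-f0).round(2),np.round(r.current_moment(),2),r.current_clock())
E
```

```text
slopes deg [-0.82193658 -0.05746921] 53.1672648644565 6705
-50 [-50.3  50.7] -20 [-50.6  50.8] 10 [-50.7  50.8] 40 [-50.6  50.5] 
lug 2711 ((363.23382568359375, 300.4961242675781), (26.523801803588867, 19.612682342529297), 20.449623107910156)
True [366.2  296.23  31.19] [-0.68 -0.43  5.01] [-0.12 -0.04 -0.04] 21.75
```

```bash
python3 - <<'E'
from h import *
R2=toolR(trayR(110.5),-1);p=np.array(r.current_eef_pos())
r.gripper_to(36);r.sleep(.2);print(r.current_opening(),np.round(r.current_ft_force(),2))
r.move_l(p+[0,0,50],R2,v=60);r.move_l(p+[0,0,150],R2,v=120)
c=snap('wrist');w=c['frame'];W=pts(c);z=W[...,2]
r.movej([75.688,24.242,93.386,0,62.372,-1.089]);r.sleep(.2)
c=snap('top');t=c['frame'][190:370,180:420];print(r.current_clock())
o=np.zeros((450,800,3),np.uint8);o[:300,:400]=cv2.resize(w,(400,300));o[:300,400:]=cv2.resize(t,(400,300));cv2.imwrite('pics/c6.png',o[:300])
cw=dict(np.load('pics/wrist_last.npz'))
for n,cc in(('top',c),('wrist',cw)):
    W=pts(cc);z=W[...,2];d=np.hypot(W[...,0]-345,W[...,1]-352)<105
    print(n,'flange',rect(cc,d&(z>30)&(z<60),38),'mat',rect(cc,d&((cc['frame'].max(2)<45)|(z>15)),4))
    q=d&(z>33)&(z<42);X=trayR(110.5);L=(W[q]-[345.2,352,0])@X;print(n,'slopes',np.degrees(np.linalg.lstsq(np.c_[L[:,:2],np.ones(len(L))],L[:,2],rcond=None)[0][:2]),np.nanmedian(L[:,2]))
W=pts(c);s=(np.hypot(W[...,0]-538,W[...,1]-503)<95)&(W[...,2]>40)&(W[...,2]<75);print('stack',rect(c,s,50),np.nanpercentile(W[s][:,2],[50,98]))
E
```

```text
35.80342546652744 [-0.07 -0.82 -0.13]
25.95
top flange ((348.779052734375, 345.8114013671875), (102.0068588256836, 127.95769500732422), 20.25090980529785) mat ((345.94573974609375, 350.0067443847656), (126.72479248046875, 156.8773193359375), 20.3131046295166)
top slopes [-0.15334478 -0.13043953] 38.34089884070886
wrist flange ((346.55517578125, 347.71221923828125), (101.4715805053711, 129.8551788330078), 20.251741409301758) mat ((428.3486328125, 123.87605285644531), (606.4664916992188, 190.23443603515625), 20.54863166809082)
wrist slopes [0.09646588 0.04193181] 37.20150929833301
stack ((538.3372802734375, 501.2500915527344), (102.04574584960938, 128.05459594726562), 6.906832218170166) [50.30240893 64.31087698]
```

View pics/c6.png

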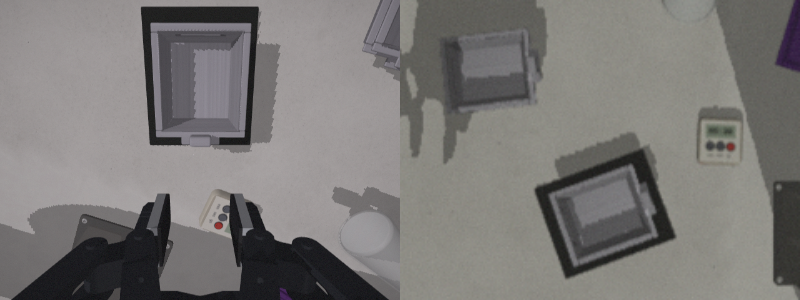

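The tray lies flat and square on the mat, about 1.5 mm off centre. The lower two trays are nested where they stood, at (538.3, 501.2) before and after, and the robot is clear at 26 s. Handing in.

```bash
python3 -c "
from bench import r
print(r.job_done())"
```

```text
the job is handed in; nothing more can be done
None
```

The job is handed in: only the top tray was unhooked and set down flat and square on the mat, about 1.5 mm off centre; the lower two trays are still nested in place, and the clock read 26 s (limit 48 s).

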